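# Sort locking clamps for the steriliser by open or ratcheted-shut jaws

## Robot

A 6-joint arm with a two-finger parallel gripper is mounted at the origin on the work surface. World frame = base frame: x ahead of the robot, y to its left, z up, the work surface at z = 0. Lengths are in m, angles in degrees, forces in N, time in s.
With the tool pointing down it reaches from about 0.375 to 0.9 m from the base axis. Payload 3.1 kg.
Tool frame: the origin (TCP) lies midway between the tips of the shut fingers; the grasp point (between the pads) lies 19 mm behind it; y points along the fingers, x is the direction in which the jaws open and shut, and the axes are right-handed (so a half turn about y gives the same grasp; the last joint's range is limited). The gripper opens to 87 mm and grips with 3 to 60 N. Pads are 19 mm wide; open, the fingers measure 117 mm over their backs; the gripper's body (75 mm by 190 mm) begins 51 mm behind the grasp point.
Start: joints at [-84.368, 30.224, 82.088, -0, 67.689, -10.227], TCP at [0.171, -0.601, 0.223] pointing down, gripper open.
Joint ranges: [-176.69, 176.69], [-43.24, 126.21], [12.49, 139.97], [-82, 262], [0, 151.66], [-163.58, 163.58]. Speed limits (degrees/s): [159.86, 159.86, 180, 180, 180, 180].

## Interface

Orientations are given as [roll, pitch, yaw] about the fixed x, y, z axes, in that order (R = Rz(yaw) Ry(pitch) Rx(roll)).
In Python, from cell import get_state, camera, get_calibration, sign_off, silhouettes, landmark_of gives the robot as it stands.
- The arm moves only by the tool step_arm, never from a script. Its argument "plan" is a list of rows, each a list of 3 entries, a list of its own where there are three numbers: the opening, from 0 (shut) to 1 (fully open), then the shift along the tool's x, y, z in cm, then the turn about the tool's y in degrees. A call has exactly 10 rows; each row is the pose to reach, as a shift and turn from the pose measured when the call began, along the tool's axes at that moment; what a row does not reach only later rows make up. A row lasts 1/12 s, in which the tool goes at most 41.7 mm and 7.16 degrees, less where a joint would pass 70% of its speed; a pose out of reach is approached as far as the arm can. A call with a gripper value outside its range is refused whole. The fingers move at their own pace and stop on an object; the grip force is fixed at half the most. Time passes only in rows, so rows that repeat a pose let the fingers close, or fill a call up. It gives the time, the measured TCP pose, the force and the opening at its end, in the units of the state.
- get_state(): the state, without advancing time (a new reading comes with each control period).
- camera(name): name is "side" or "top"; returns (picture, depth): 420x560x3 uint8, blue, green, red; 420x560 float32, m along the optical axis (not along the pixel's ray), 0 where there is no reading.
- get_calibration(name): a dict with "camera_matrix" (3x3 intrinsics, pixels), "extrinsics" (4x4, takes a point from camera to world coordinates). Camera axes: x right, y down, z forward; pixel columns grow to the right and rows downward; lengths in m; the calibration is good to about 2 mm. A picture is of the moment at which its call begins. get_calibration takes no time and is no camera call.
- sign_off(): hands the job in, once; it reports no verdict.
Trained networks look in the newest picture that a camera, given by its name, has taken for a name from the list of things; names that differ only in an ending like _2 or _b are one class to them, and where a whole thing is asked for, a point or a joint stands for the part that bears it (a point fixed in the world has none). Each returns a list of dicts, best first, with "confidence" (0 to 1); they miss things now and then, are a little off and sometimes report something else, mostly with a low value. They report only what shows in the picture. A call takes as long as a camera call. They do not tell look-alikes from the thing itself.
- silhouettes(camera, query): "mask" (420x560 bool, what is visible of it) and "point" ([row, column] in pixels, amid what is visible of it).
- landmark_of(camera, query): "point" ([row, column] in pixels: a listed point, or the origin of a listed thing).
The state is a dict: "time_s": time; "joint_pos": joint angles; "joint_vel": joint speeds; "effort": joint torques, N m; "ee_pos": TCP position; "eef_rot": TCP orientation; "ft_force": force on the tool from outside, world axes, zero at the start; "ft_torque": the same for the moment, N m; "grip_width": finger opening in m.
Only numpy, scipy, OpenCV 4.12 (cv2) and the standard library are available. Lean on these libraries where they do the work, as an engineer would, in place of code of your own. Each camera call takes 0.05 s, during which the arm holds its last target.

## Task

Two locking tube clamps lie on the lab bench. Lay the one whose jaws stand open in the wire-sided steriliser basket, leaving its jaws open, and lay the one that is ratcheted shut in the plain solid-sided tray. Each should end lying flat on the floor inside its container; set them down rather than dropping them.

Things in the scene. Friction and masses are not known exactly. Their poses are not given: they have to be found in the camera images.
- clamp_open: Steel locking clamp, 156 mm, 70 g, standing open: about 20 mm between jaw tips, 95 to 110 mm over the rings, halves spread evenly about x. Its halves cross in a box lock 26 x 16 x 12 mm high (x, y, z); jaws reach 50 mm to +x, shanks with finger rings 107 mm to -x, bars 7 mm thick. Origin: middle of the box lock's underside, near the balance point; z up. Grip across the box lock (fingers closing along y).
- open_jaw (a joint): Opening angle of the open clamp's hinge, rad: 0 is shut; it starts at 0.36 to 0.50 and counts as open above 0.25. The hinge is stiff (0.06 N m of friction) and stays put; gripping the box lock does not load it.
- clamp_shut: The same kind of clamp, 156 mm, 55 to 100 g, ratcheted shut and rigid: jaws touching, rings side by side (64 mm over both). Its halves cross in a box lock 26 x 16 x 12 mm high (x, y, z); jaws reach 50 mm to +x, shanks with finger rings 107 mm to -x, bars 7 mm thick. Origin: middle of the box lock's underside, near the balance point; z up. Grip across the box lock (fingers closing along y).
- basket: Fixed open steriliser basket of steel wire with a perforated floor and a wire loop at each short end; 240 mm long (x) by 170 mm wide (y), 36 mm high, floor 5 mm thick, inside 229 by 159 mm. Origin: middle of its underside, on the bench; z up.
- tray: Fixed open steel tray with plain solid sides, no loops; 240 mm long (x) by 170 mm wide (y), 36 mm high, floor and walls 5 mm thick, inside 230 by 160 mm. Origin: middle of its underside, on the bench; z up.
Things that resemble listed ones, but are neither listed nor needed, are in the scene too. What is shaped like the clamp_shut but blue or orange is not meant.

How it is judged:
By the outcome, as a careful person would: the job done as asked, in the order asked, and still so for the second after the job is handed in, with the robot touching nothing.
It also fails if it takes over 48 s, if anything falls off the work surface, if the arm or the gripper's body presses on something with over 40 N, if the wrist force passes 120 N, or if a joint passes its speed limit or range.

## Working session

There is one attempt and no reset: what is moved stays moved. The work goes in short steps, Python scripts to look and compute and a tool call to move; the robot and the scene stay as the last step left them, time stands still between calls to the robot, and variables do not carry over. Pictures are saved under pics/ and viewed, and the job is handed in when it is done.

Besides the shell and the picture viewer there is one more tool, called after ">>>" as name(argument=value, ...) on one line, values as JSON. step_arm: Moves the arm, as the interface text tells. Its arguments: {"type":"object","properties":{"plan":{"type":"array"}},"required":["plan"]}

```bash
ls; mkdir -p pics; python3 - <<'E'
from cell import *
import cv2,numpy as np
s=get_state();print(s)
for n in ["top","side"]:
    p,d=camera(n);cv2.imwrite(f"pics/{n}0.png",p);np.save(f"{n}0d.npy",d)
    c=get_calibration(n);print(n,c)
    for q in ["clamp_open","clamp_shut","basket","tray"]:
        for r in silhouettes(n,q): print(n,q,r["confidence"],r["point"],r["mask"].sum())
        for r in landmark_of(n,q): print(n,q,'lm',r["confidence"],r["point"])
E
```

```text
pics
{'time_s': 0.0, 'joint_pos': array([-8.43677086e+01,  3.02784075e+01,  8.21574691e+01, -1.76307992e-03,
        6.76887694e+01, -1.02290988e+01]), 'joint_vel': array([-0.14147523, -0.0658284 , -0.02156074, -0.05468039,  0.03302011,
        0.00277177]), 'effort': array([ 1.81688098e-03, -4.40036523e+01, -1.76593798e+01,  6.32762862e-02,
        5.81744453e-02, -1.70978997e-04]), 'ee_pos': array([ 0.17074631, -0.60045249,  0.22157162]), 'eef_rot': array([-89.97946848,   0.12295426, -74.13791671]), 'ft_force': array([-0.29541589,  1.08761754,  0.43183604]), 'ft_torque': array([0.01033061, 0.01272578, 0.01250185]), 'grip_width': 0.0874287508614197}
top {'camera_matrix': array([[479.08451526,   0.        , 278.08302282],
       [  0.        , 479.08451526, 214.23155868],
       [  0.        ,   0.        ,   1.        ]]), 'extrinsics': array([[-0.02709031, -0.99799686,  0.05716979,  0.33397331],
       [-0.99947899,  0.02804566,  0.01597489,  0.09221677],
       [-0.01754626, -0.05670724, -0.99823665,  1.34728029],
       [ 0.        ,  0.        ,  0.        ,  1.        ]])}
top 
[... 740 characters left out ...]
10508,  0.70682746, -0.68562552,  1.16960121],
       [ 0.01878603, -0.69374861, -0.71997219,  1.16157779],
       [ 0.        ,  0.        ,  0.        ,  1.        ]])}
side clamp_open 0.68 [176.9, 223.5] 35
side clamp_open 0.53 [256.9, 235.4] 4232
side clamp_open lm 0.72 [178.7, 222.8]
side clamp_shut 0.96 [354.7, 283.1] 196
side clamp_shut 0.58 [279.4, 332.6] 349
side clamp_shut 0.47 [192.8, 282.7] 175
side clamp_shut lm 0.68 [202.2, 279.7]
side clamp_shut lm 0.67 [355.1, 283.7]
side clamp_shut lm 0.62 [280.0, 350.8]
side basket 0.9 [258.2, 232.9] 4370
side basket lm 0.77 [258.2, 235.9]
side basket lm 0.19 [135.1, 279.9]
side tray 0.91 [130.7, 279.4] 2100
side tray lm 0.57 [133.0, 280.3]
```

View pics/top0.png

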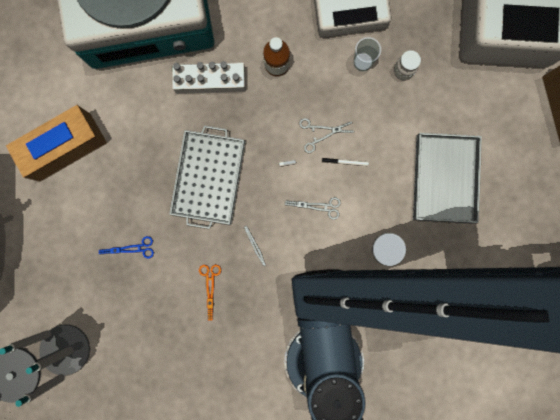

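View pics/side0.png

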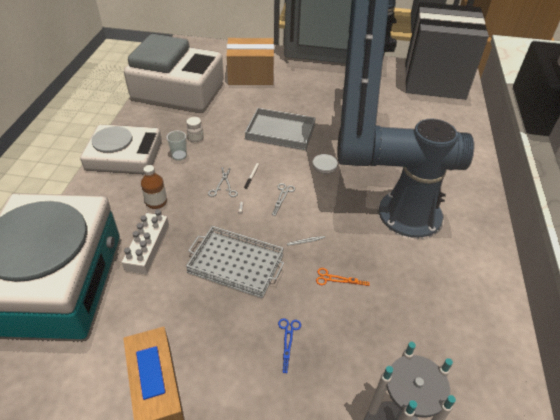

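```bash
python3 - <<'E'
import cv2
p=cv2.imread("pics/top0.png")
a=cv2.resize(p[90:240,260:400],None,fx=4,fy=4,interpolation=cv2.INTER_CUBIC)
b=cv2.resize(p[230:330,90:250],None,fx=5,fy=5,interpolation=cv2.INTER_CUBIC)
cv2.imwrite("pics/ca.png",a);cv2.imwrite("pics/cb.png",b)
E
```

```text
(no output)
```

View pics/ca.png

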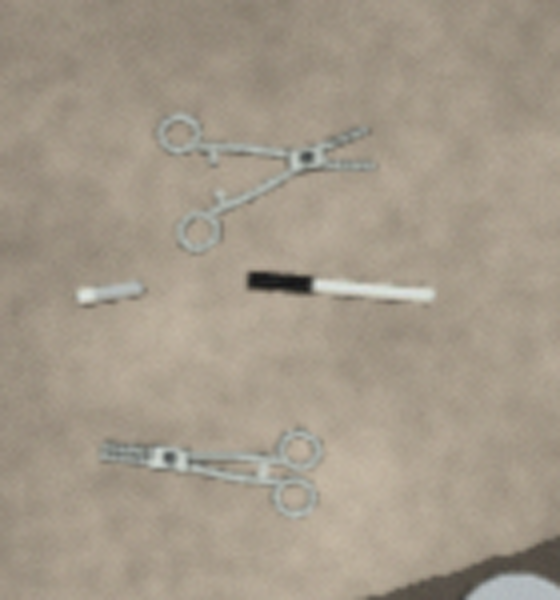

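View pics/cb.png

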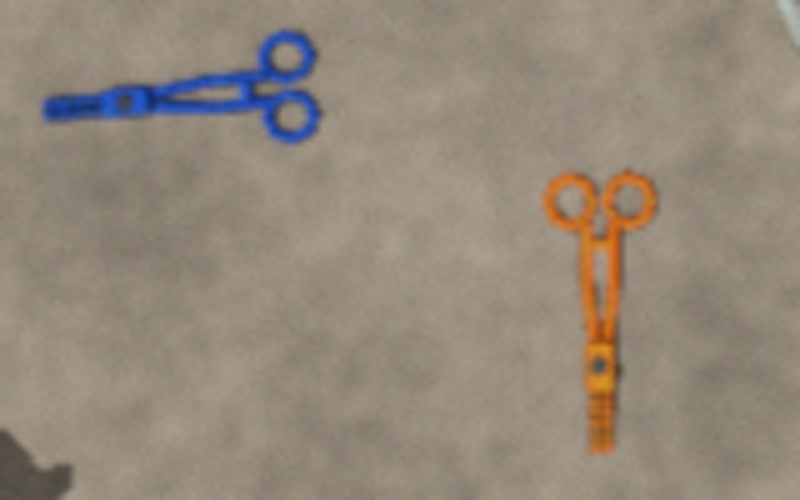

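```bash
cat > h.py <<'E'
from cell import *
import cv2,numpy as np
def px2w(n,col,row,z):
    c=get_calibration(n);K=c["camera_matrix"];T=c["extrinsics"]
    d=T[:3,:3]@np.array([(col-K[0,2])/K[0,0],(row-K[1,2])/K[1,1],1]);o=T[:3,3]
    return o+d*(z-o[2])/d[2]
def w2px(n,p):
    c=get_calibration(n);K=c["camera_matrix"];T=c["extrinsics"]
    q=np.linalg.inv(T)@np.append(p,1);q=K@q[:3];return q[:2]/q[2]
def shift(target,yaw,s=None):
    "shift (cm) in tool axes and turn(deg) to reach TCP target & yaw"
    from scipy.spatial.transform import Rotation as R
    s=s or get_state();Rm=R.from_euler('xyz',s["eef_rot"],degrees=True)
    d=Rm.inv().apply(np.array(target)-s["ee_pos"])*100
    t=-(yaw-s["eef_rot"][2]);t=(t+180)%360-180
    return np.round(d,2),round(t,2)
E
python3 - <<'E'
from h import *
f=lambda x,y,z=.006:px2w("top",260+x/4,90+y/4,z)
P={k:f(*v) for k,v in dict(o_box=(307,157),o_r1=(179,133),o_r2=(200,232),o_j1=(367,130),o_j2=(376,166),s_box=(170,458),s_r1=(299,450),s_r2=(295,497),s_j=(102,452)).items()}
for k,v in P.items(): print(k,v.round(4))
a=lambda v:np.degrees(np.arctan2(v[1],v[0]))
print("open dir",a(P['o_box']-(P['o_r1']+P['o_r2'])/2),a((P['o_j1']+P['o_j2'])/2-P['o_box']),a((P['o_j1']+P['o_j2'])/2-(P['o_r1']+P['o_r2'])/2))
print("shut dir",a(P['s_box']-(P['s_r1']+P['s_r2'])/2),a(P['s_j']-(P['s_r1']+P['s_r2'])/2))
for n,(c,r) in dict(basket=(209.5,174),bk2=(211.2,175.7),tray=(447,176),tr2=(445.6,176.7)).items(): print(n,px2w("top",c,r,.02).round(4))
camera("top")
for q in ["basket","tray"]:
    m=silhouettes("top",q)[0]["mask"].astype(np.uint8)
    cs=max(cv2.findContours(m,0,1)[0],key=cv2.contourArea)
    b=cv2.boxPoints(cv2.minAreaRect(cs));w=np.array([px2w("top",c,r,.036) for c,r in b])
    print(q,b.round(1).tolist(),w.mean(0).round(4));print(w.round(4)); print([a(w[i+1]-w[i]) for i in range(3)],[np.linalg.norm(w[i+1]-w[i]) for i in range(3)])
# side cross-check
for n,(c,r) in dict(open=(222.8,178.7),shut=(279.7,202.2)).items(): print(n,'side',px2w("side",c,r,.006).round(4))
print(w2px("side",P['o_box']),w2px("side",P['s_box']))
# heights of obstacles
d=np.load("top0d.npy");print("depth cup",d[250,390],"bottle",d[50,277],d[90,209],"floor basket",d[175,215],"box",d[140,50],d[55,368],d[65,408],d[300,450])
E
python3 - <<'E'
import cv2
p=cv2.imread("pics/side0.png")
cv2.imwrite("pics/sa.png",cv2.resize(p[155:225,190:310],None,fx=6,fy=6,interpolation=cv2.INTER_CUBIC))
p=cv2.imread("pics/top0.png")
cv2.imwrite("pics/tb.png",cv2.resize(p[115:240,160:260],None,fx=4.5,fy=4.5,interpolation=cv2.INTER_CUBIC))
E
```

```text
o_box [ 0.6467 -0.0587  0.006 ]
o_r1 [0.6667 0.0312 0.006 ]
o_r2 [0.5955 0.0185 0.006 ]
o_j1 [ 0.6647 -0.1016  0.006 ]
o_j2 [ 0.6387 -0.107   0.006 ]
s_box [0.4362 0.0445 0.006 ]
s_r1 [ 0.4392 -0.046   0.006 ]
s_r2 [ 0.4064 -0.0421  0.006 ]
s_j [0.4418 0.092  0.006 ]
open dir -79.42751578601742 -83.73209389778339 -80.93842571330738
shut dir 81.3930894316565 82.06072877972973
basket [0.528  0.3021 0.02  ]
bk2 [0.5231 0.2974 0.02  ]
tray [ 0.5029 -0.3573  0.02  ]
tr2 [ 0.5011 -0.3534  0.02  ]
basket [[286.0, 202.0], [311.0, 202.0], [311.0, 207.0], [286.0, 207.0]] [0.4342 0.0565 0.036 ]
[[0.4421 0.0906 0.036 ]
 [0.4401 0.022  0.036 ]
 [0.4264 0.0225 0.036 ]
 [0.4283 0.0909 0.036 ]]
[np.float64(-91.63548680768388), np.float64(178.22437289586537), np.float64(88.3750635296378)] [np.float64(0.06855455225238986), np.float64(0.013746705492255144), np.float64(0.0685139169552123)]
tray [[412.6000061035156, 220.1999969482422], [416.1000061035156, 132.5], [481.8999938964844, 135.10000610351562], [478.5, 222.8000030517578]] [ 0.4969 -0.3524  0.036 ]
[[ 0.3825 -0.2531  0.036 ]
 [ 0.6237 -0.2729  0.036 ]
 [ 0.611  -0.4525  0.036 ]
 [ 0.3705 -0.4309  0.036 ]]
[np.float64(-4.6921204869551785), np.float64(-94.06702532723872), np.float64(174.8729323026384)] [np.float64(0.24201346005707058), np.float64(0.17998106262433275), np.float64(0.2413873596322223)]
open side [ 0.6499 -0.039   0.006 ]
shut side [0.4337 0.0371 0.006 ]
[225.08018796 175.13547437] [278.5841102  203.63924094]
depth cup 1.3237572 bottle 1.2317611 1.3477706 floor basket 1.35415 box 1.2721028 1.3634732 1.288103 0.67940825
```

View pics/sa.png

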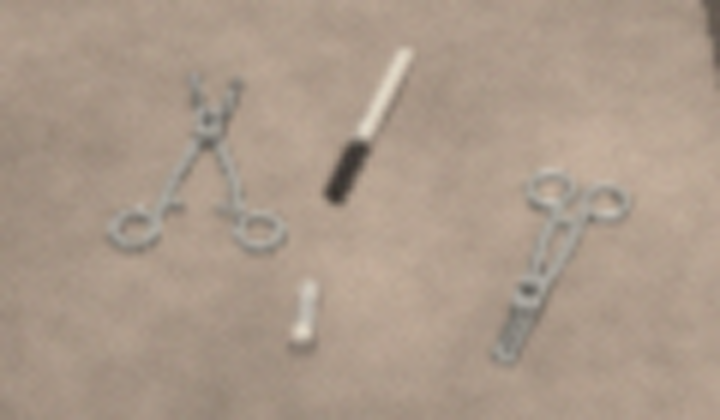

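View pics/tb.png

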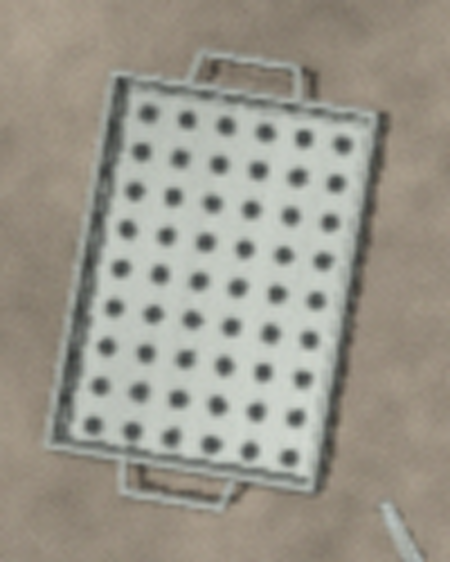

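```bash
python3 - <<'E'
from h import *
a=lambda v:np.degrees(np.arctan2(v[1],v[0]))
C=[(112,73),(382,113),(320,490),(48,447)]
w=np.array([px2w("top",160+c/4.5,115+r/4.5,.036) for c,r in C]);print(w.round(4),w.mean(0).round(4))
print(a(w[0]-w[3]),a(w[1]-w[2]),[np.linalg.norm(w[i]-w[i-1]).round(4) for i in range(4)])
ax=w[0]-w[3]+w[1]-w[2];ax/=np.linalg.norm(ax);print("basket target",w.mean(0)+.028*ax,a(ax))
print(shift([.6467,-.0587,.10],9.1))
E
```

```text
[[0.6473 0.3658 0.036 ]
 [0.6172 0.1995 0.036 ]
 [0.3862 0.2428 0.036 ]
 [0.4171 0.4088 0.036 ]] [0.5169 0.3042 0.036 ]
-10.57628313544029 -10.594448478131724 [np.float64(0.2342), np.float64(0.169), np.float64(0.235), np.float64(0.1689)]
basket target [0.54446149 0.2990973  0.036     ] -10.585382469818704
(array([-39.18,  12.25,  60.6 ]), np.float64(-83.24))
```

>>> step_arm(plan=[[0.6, [-39.2, 12.2, 60.6], -83.2], [0.6, [-39.2, 12.2, 60.6], -83.2], [0.6, [-39.2, 12.2, 60.6], -83.2], [0.6, [-39.2, 12.2, 60.6], -83.2], [0.6, [-39.2, 12.2, 60.6], -83.2], [0.6, [-39.2, 12.2, 60.6], -83.2], [0.6, [-39.2, 12.2, 60.6], -83.2], [0.6, [-39.2, 12.2, 60.6], -83.2], [0.6, [-39.2, 12.2, 60.6], -83.2], [0.6, [-39.2, 12.2, 60.6], -83.2]])

```text
time_s: 1.88
ee_pos: [0.4429, -0.2908, 0.1531]
eef_rot: [-90.0, -0.0, -2.2]
ft_force: [0.3, -0.7, -0.7]
grip_width: 0.0526
```

```bash
python3 - <<'E'
from h import *
print(shift([.6467,-.0587,.10],9.1))
E
```

```text
(array([19.48,  5.31, 23.98]), np.float64(-11.28))
```

>>> step_arm(plan=[[0.6, [19.5, 5.3, 24.0], -11.3], [0.6, [19.5, 5.3, 24.0], -11.3], [0.6, [19.5, 5.3, 24.0], -11.3], [0.6, [19.5, 5.3, 24.0], -11.3], [0.6, [19.5, 5.3, 24.0], -11.3], [0.6, [19.5, 5.3, 24.0], -11.3], [0.6, [19.5, 5.3, 24.0], -11.3], [0.6, [19.5, 5.3, 24.0], -11.3], [0.6, [19.5, 5.3, 24.0], -11.3], [0.6, [19.5, 5.3, 24.0], -11.3]])

```text
time_s: 2.72
ee_pos: [0.6473, -0.057, 0.0995]
eef_rot: [-90.0, 0.0, 9.3]
ft_force: [-0.4, -0.3, -0.6]
grip_width: 0.0521
```

```bash
python3 - <<'E'
from h import *
print(get_state()["ee_pos"],shift([.6467,-.0587,.004],9.1))
p,d=camera("side");cv2.imwrite("pics/s1.png",cv2.resize(p[80:240,150:350],None,fx=4,fy=3.75))
E
```

```text
[ 0.64725538 -0.0570269   0.09947409] (array([-0.08,  9.55, -0.15]), np.float64(0.2))
```

View pics/s1.png

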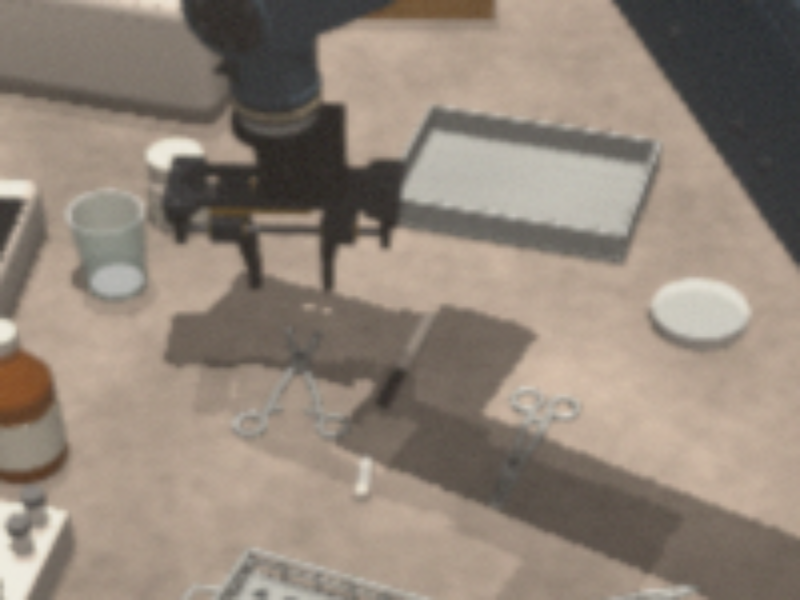

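The fingers straddle the open clamp's box lock (picture ~(300,355) in the crop), with the shut clamp and pen well clear. I'll descend and grip.

>>> step_arm(plan=[[0.6, [-0.1, 2.0, -0.1], 0.2], [0.6, [-0.1, 4.5, -0.1], 0.2], [0.6, [-0.1, 6.5, -0.1], 0.2], [0.6, [-0.1, 8.0, -0.1], 0.2], [0.6, [-0.1, 9.0, -0.1], 0.2], [0.6, [-0.1, 9.6, -0.1], 0.2], [0.6, [-0.1, 9.6, -0.1], 0.2], [0.3, [-0.1, 9.6, -0.1], 0.2], [0.0, [-0.1, 9.6, -0.1], 0.2], [0.0, [-0.1, 9.6, -0.1], 0.2]])

```text
time_s: 3.6
ee_pos: [0.6465, -0.0597, 0.005]
eef_rot: [-90.1, -0.1, 9.0]
ft_force: [0.2, -0.1, -0.0]
grip_width: 0.0396
```

>>> step_arm(plan=[[0.0, [0, 0, 0], 0], [0.0, [0, 0, 0], 0], [0.0, [0, 0, 0], 0], [0.0, [0, 0, 0], 0], [0.0, [0, -0.5, 0], 0], [0.0, [0, -1.5, 0], 0], [0.0, [0, -3, 0], 0], [0.0, [0, -5.5, 0], 0], [0.0, [0, -8, 0], 0], [0.0, [0, -10, 0], 0]])

```text
time_s: 4.43
ee_pos: [0.6468, -0.0596, 0.1073]
eef_rot: [-90.1, -0.2, 9.0]
ft_force: [0.7, -0.2, -0.7]
grip_width: 0.0156
```

```bash
python3 - <<'E'
from h import *
s=get_state();print(s["ee_pos"],s["eef_rot"],s["grip_width"],s["ft_force"])
p,d=camera("side");cv2.imwrite("pics/s2.png",cv2.resize(p[80:240,150:350],None,fx=4,fy=3.75,interpolation=2))
E
```

```text
[ 0.64678001 -0.05963731  0.10733356] [-90.13286354  -0.16537931   8.9949778 ] 0.015554926300167369 [ 0.66818282 -0.20847191 -0.72743366]
```

View pics/s2.png

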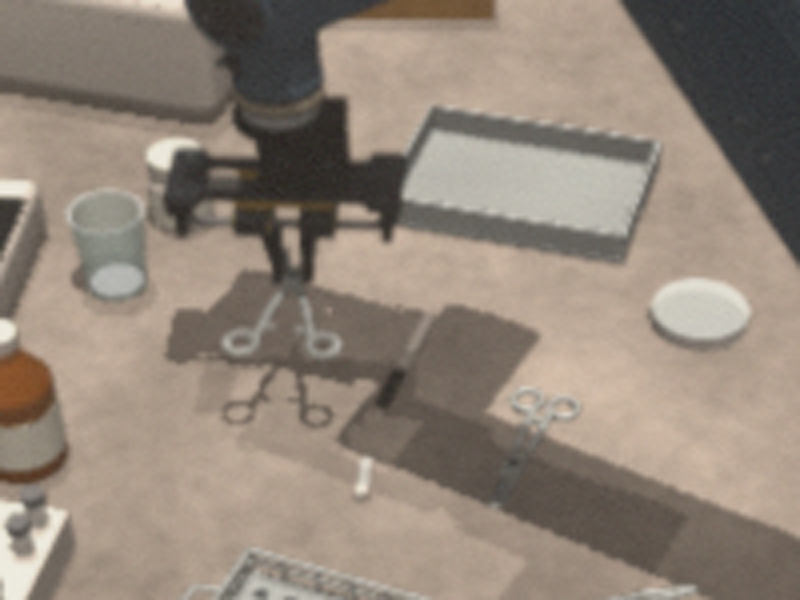

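The clamp is held level at the box lock with its jaws still open. Next I carry it to the basket.

```bash
python3 - <<'E'
from h import *
print(shift([.5445,.2991,.11],79.4))
E
```

```text
(array([-4.74, -0.09, 37.13]), np.float64(-70.39))
```

>>> step_arm(plan=[[0.0, [-0.2, 0, 1.5], -3], [0.0, [-0.5, 0, 4.5], -9], [0.0, [-1.0, 0, 8], -16], [0.0, [-1.5, 0, 12], -23], [0.0, [-2.0, 0, 16], -30], [0.0, [-2.6, 0, 20], -37], [0.0, [-3.2, 0, 24], -44], [0.0, [-3.7, 0, 28], -51], [0.0, [-4.2, 0, 32], -58], [0.0, [-4.7, 0, 35], -64]])

```text
time_s: 5.32
ee_pos: [0.5468, 0.2811, 0.1095]
eef_rot: [-90.6, -0.0, 73.4]
ft_force: [0.6, -0.2, -0.3]
grip_width: 0.0153
```

```bash
python3 - <<'E'
from h import *
print(shift([.5445,.2991,.10],79.4))
E
```

```text
(array([1.66, 0.95, 0.74]), np.float64(-5.99))
```

>>> step_arm(plan=[[0.0, [0.9, 0.5, 0.4], -3], [0.0, [1.6, 0.9, 0.7], -6], [0.0, [1.7, 0.9, 0.7], -6], [0.0, [1.7, 0.9, 0.7], -6], [0.0, [1.7, 0.9, 0.7], -6], [0.0, [1.7, 0.9, 0.7], -6], [0.0, [1.7, 0.9, 0.7], -6], [0.0, [1.7, 0.9, 0.7], -6], [0.0, [1.7, 0.9, 0.7], -6], [0.0, [1.7, 0.9, 0.7], -6]])

```text
time_s: 6.15
ee_pos: [0.5452, 0.299, 0.1006]
eef_rot: [-90.6, 0.1, 79.4]
ft_force: [-0.7, -0.7, -0.9]
grip_width: 0.0155
```

```bash
python3 - <<'E'
from h import *
print(get_state()["ee_pos"],get_state()["eef_rot"],shift([.5445,.2991,.011],79.4))
p,d=camera("side");cv2.imwrite("pics/s3.png",cv2.resize(p[130:310,150:350],None,fx=4,fy=3.3,interpolation=2))
p,d=camera("top");cv2.imwrite("pics/t3.png",cv2.resize(p[110:260,140:300],None,fx=4,fy=4,interpolation=2))
E
```

```text
[0.54523334 0.29903216 0.10055681] [-9.06231185e+01  5.09495123e-02  7.93686775e+01] (array([0.  , 8.95, 0.17]), np.float64(-0.03))
```

View pics/s3.png

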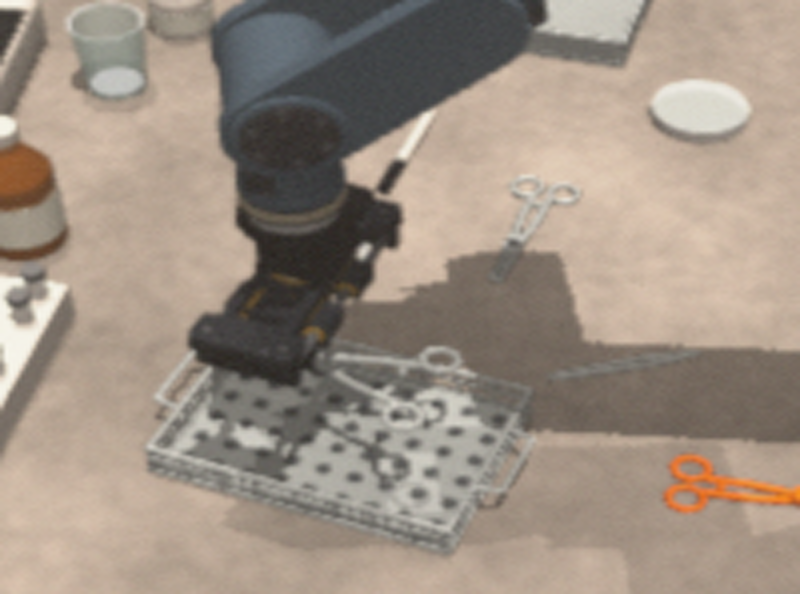

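View pics/t3.png

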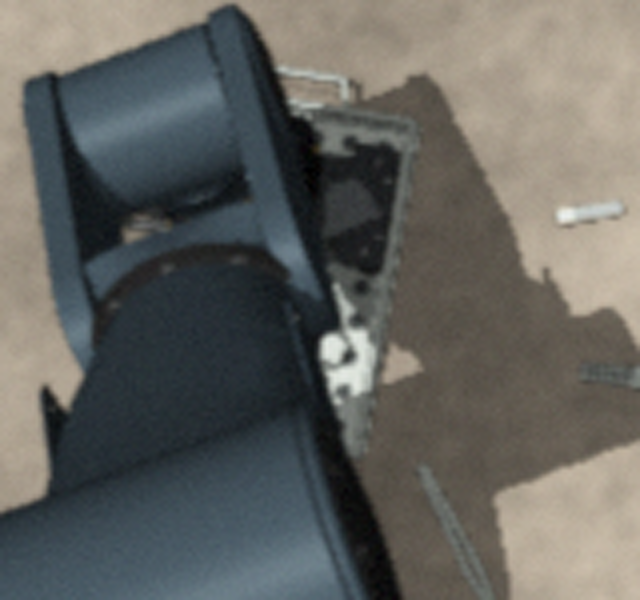

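>>> step_arm(plan=[[0.0, [0, 1.5, 0.2], 0], [0.0, [0, 3.5, 0.2], 0], [0.0, [0, 5.0, 0.2], 0], [0.0, [0, 6.2, 0.2], 0], [0.0, [0, 7.2, 0.2], 0], [0.0, [0, 7.9, 0.2], 0], [0.0, [0, 8.4, 0.2], 0], [0.0, [0, 8.7, 0.2], 0], [0.0, [0, 8.8, 0.2], 0], [0.0, [0, 8.8, 0.2], 0]])

```text
time_s: 7.08
ee_pos: [0.5444, 0.2994, 0.0127]
eef_rot: [-90.6, 0.0, 79.4]
ft_force: [0.3, -0.2, -1.0]
grip_width: 0.0157
```

>>> step_arm(plan=[[0.0, [0, 0.1, 0], 0], [0.0, [0, 0.1, 0], 0], [0.0, [0, 0.2, 0], 0], [0.0, [0, 0.2, 0], 0], [0.0, [0, 0.2, 0], 0], [0.0, [0, 0.3, 0], 0], [0.0, [0, 0.3, 0], 0], [0.0, [0, 0.3, 0], 0], [0.0, [0, 0.3, 0], 0], [0.0, [0, 0.3, 0], 0]])

```text
time_s: 7.92
ee_pos: [0.5446, 0.2995, 0.0104]
eef_rot: [-90.7, 0.0, 79.4]
ft_force: [-0.9, -0.2, 7.1]
grip_width: 0.0159
```

```bash
python3 - <<'E'
from h import *
s=get_state();print(s["ee_pos"],s["ft_force"],s["ft_torque"])
p,d=camera("side");cv2.imwrite("pics/s4.png",cv2.resize(p[210:310,180:300],None,fx=6,fy=6,interpolation=2))
E
```

```text
[0.54460132 0.29951861 0.01037141] [-0.91275922 -0.16635646  7.08769915] [0.02460534 0.06643177 0.03805615]
```

View pics/s4.png

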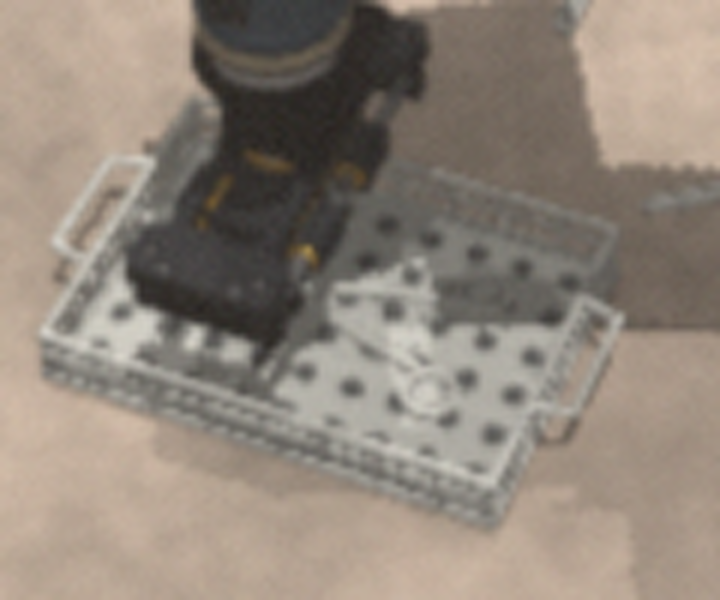

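Contact with the basket floor reads 7 N. I'll release (partial opening) and rise.

>>> step_arm(plan=[[0.25, [0, 0, 0], 0], [0.45, [0, 0, 0], 0], [0.45, [0, 0, 0], 0], [0.45, [0, 0, 0], 0], [0.45, [0, -0.5, 0], 0], [0.45, [0, -2, 0], 0], [0.45, [0, -4.5, 0], 0], [0.45, [0, -7.5, 0], 0], [0.45, [0, -10, 0], 0], [0.45, [0, -11, 0], 0]])

```text
time_s: 8.8
ee_pos: [0.5453, 0.3006, 0.1242]
eef_rot: [-91.0, -0.2, 79.4]
ft_force: [-0.2, 0.4, 0.0]
grip_width: 0.0392
```

```bash
python3 - <<'E'
from h import *
s=get_state();print(s["ee_pos"],shift([.4362,.0445,.11],-8.2))
p,d=camera("side");cv2.imwrite("pics/s5.png",cv2.resize(p[160:310,180:320],None,fx=5,fy=4,interpolation=2))
E
```

```text
[0.54532354 0.30058691 0.12419819] (array([-27.18,   1.24,   6.04]), np.float64(87.6))
```

View pics/s5.png

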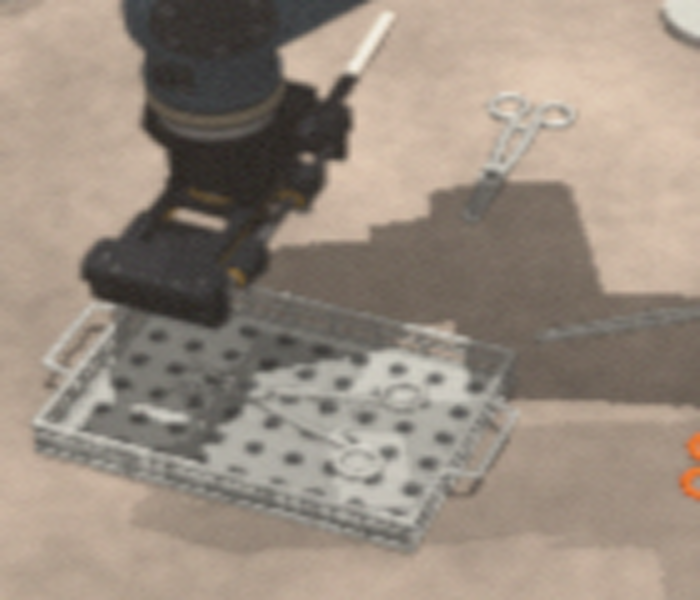

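The open clamp lies in the basket with its halves spread. Next is the shut clamp.

>>> step_arm(plan=[[0.6, [-2.5, 0.2, 0.5], 7], [0.6, [-6, 0.4, 1.2], 14], [0.6, [-9.5, 0.6, 2.0], 21], [0.6, [-13, 0.8, 2.8], 28], [0.6, [-16.5, 1.0, 3.6], 35], [0.6, [-20, 1.2, 4.4], 42], [0.6, [-23, 1.2, 5.2], 49], [0.6, [-25.5, 1.2, 5.8], 56], [0.6, [-27, 1.2, 6.0], 63], [0.6, [-27.2, 1.2, 6.0], 70]])

```text
time_s: 9.68
ee_pos: [0.4346, 0.0425, 0.1096]
eef_rot: [-90.1, -0.8, 8.9]
ft_force: [-0.4, 0.6, -0.0]
grip_width: 0.0522
```

```bash
python3 - <<'E'
from h import *
s=get_state();print(s["ee_pos"],shift([.4362,.0445,.09],-8.2))
E
```

```text
[0.43460087 0.04246547 0.10961613] (array([0.16, 1.96, 0.18]), np.float64(17.07))
```

>>> step_arm(plan=[[0.6, [0.2, 0.5, 0.2], 7], [0.6, [0.2, 1.2, 0.2], 14], [0.6, [0.2, 2.0, 0.2], 17], [0.6, [0.2, 2.0, 0.2], 17], [0.6, [0.2, 2.0, 0.2], 17], [0.6, [0.2, 2.0, 0.2], 17], [0.6, [0.2, 2.0, 0.2], 17], [0.6, [0.2, 2.0, 0.2], 17], [0.6, [0.2, 2.0, 0.2], 17], [0.6, [0.2, 2.0, 0.2], 17]])

```text
time_s: 10.52
ee_pos: [0.4367, 0.0448, 0.0899]
eef_rot: [-89.9, -0.9, -8.1]
ft_force: [1.0, -0.5, -0.1]
grip_width: 0.0524
```

```bash
python3 - <<'E'
from h import *
s=get_state();print(s["ee_pos"],s["eef_rot"],shift([.4362,.0445,.004],-8.2))
p,d=camera("side");cv2.imwrite("pics/s6.png",cv2.resize(p[120:310,180:340],None,fx=4.5,fy=3,interpolation=2))
E
```

```text
[0.43671494 0.04479121 0.08988964] [-89.87231504  -0.8752894   -8.10846126] (array([-0.18,  8.59, -0.06]), np.float64(0.09))
```

View pics/s6.png

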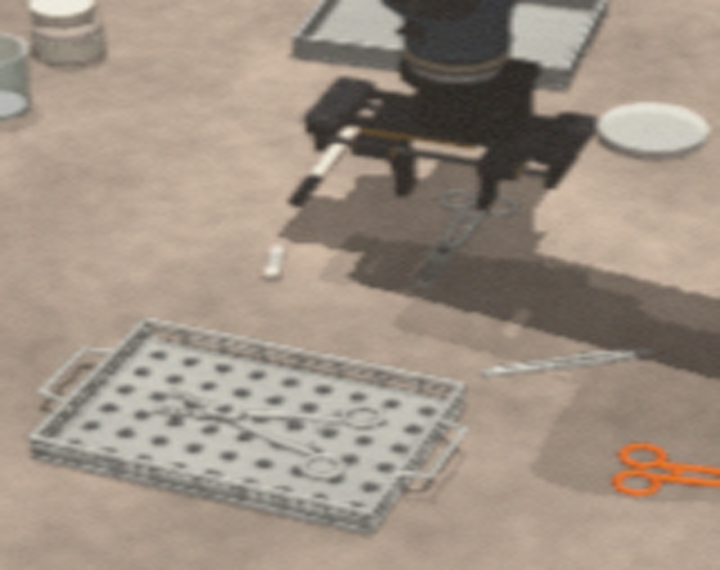

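The open clamp lies flat inside the basket, and the gripper straddles the shut clamp. Descending.

>>> step_arm(plan=[[0.6, [-0.2, 2.0, -0.1], 0], [0.6, [-0.2, 4.0, -0.1], 0], [0.6, [-0.2, 5.8, -0.1], 0], [0.6, [-0.2, 7.2, -0.1], 0], [0.6, [-0.2, 8.1, -0.1], 0], [0.6, [-0.2, 8.6, -0.1], 0], [0.6, [-0.2, 8.6, -0.1], 0], [0.3, [-0.2, 8.6, -0.1], 0], [0.0, [-0.2, 8.6, -0.1], 0], [0.0, [-0.2, 8.6, -0.1], 0]])

```text
time_s: 11.4
ee_pos: [0.4364, 0.044, 0.0045]
eef_rot: [-89.9, -1.0, -8.1]
ft_force: [0.5, 0.1, 0.2]
grip_width: 0.0393
```

>>> step_arm(plan=[[0.0, [0, 0, 0], 0], [0.0, [0, 0, 0], 0], [0.0, [0, 0, 0], 0], [0.0, [0, 0, 0], 0], [0.0, [0, -0.5, 0], 0], [0.0, [0, -1.5, 0], 0], [0.0, [0, -3, 0], 0], [0.0, [0, -5.5, 0], 0], [0.0, [0, -8, 0], 0], [0.0, [0, -10, 0], 0]])

```text
time_s: 12.23
ee_pos: [0.4343, 0.0441, 0.106]
eef_rot: [-89.9, -1.0, -8.1]
ft_force: [0.9, -0.4, -0.6]
grip_width: 0.0155
```

```bash
python3 - <<'E'
from h import *
s=get_state();print(s["ee_pos"],s["eef_rot"],s["grip_width"])
c=np.array([.4969,-.3524]);t=np.radians(-4.9);tg=c+.028*np.array([np.cos(t),np.sin(t)]);print(tg,shift([*tg,.11],-94.9))
p,d=camera("side");cv2.imwrite("pics/s7.png",cv2.resize(p[100:250,180:340],None,fx=4.5,fy=4,interpolation=2))
p,d=camera("top");cv2.imwrite("pics/t7.png",cv2.resize(p[110:260,380:540],None,fx=5,fy=4,interpolation=2));cv2.imwrite("pics/t7b.png",cv2.resize(p[110:240,150:260],None,fx=4.5,fy=4.5,interpolation=2))
for x in landmark_of("top","tray"):print(x["point"],x["confidence"],px2w("top",x["point"][1],x["point"][0],0))
E
```

```text
[0.43434229 0.04410673 0.10600168] [-89.87377082  -0.95554652  -8.10735704] 0.015536399940815147
[ 0.52479767 -0.35479167] (array([ 14.59,  -0.24, -38.22]), np.float64(86.79))
[174.1, 445.1] 0.61 [ 0.51097514 -0.35904474  0.        ]
```

View pics/s7.png

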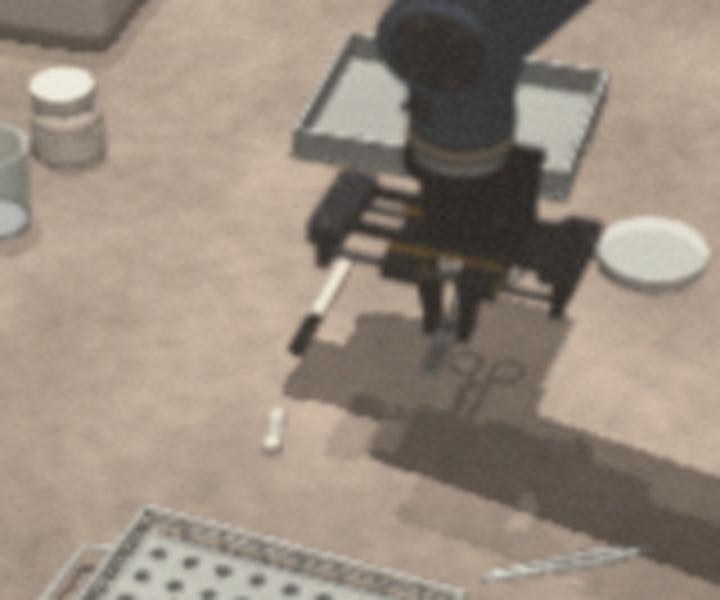

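View pics/t7.png

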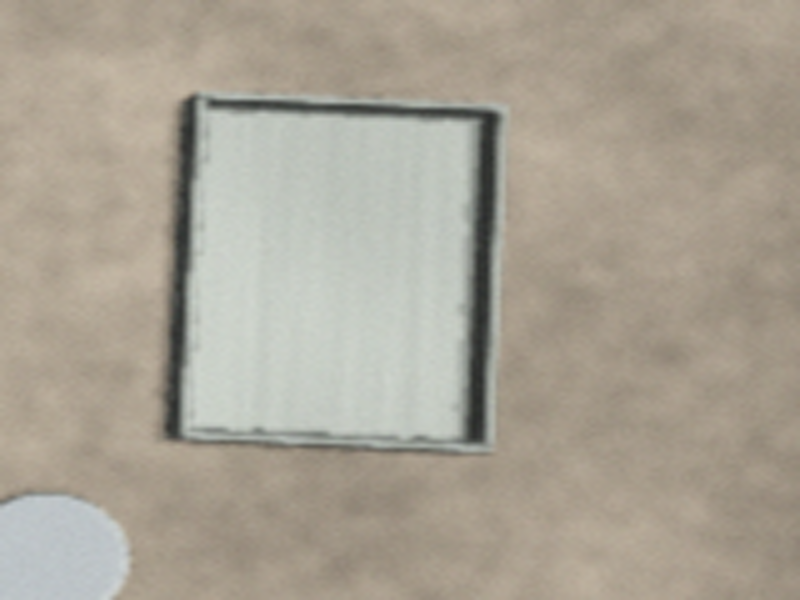

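View pics/t7b.png

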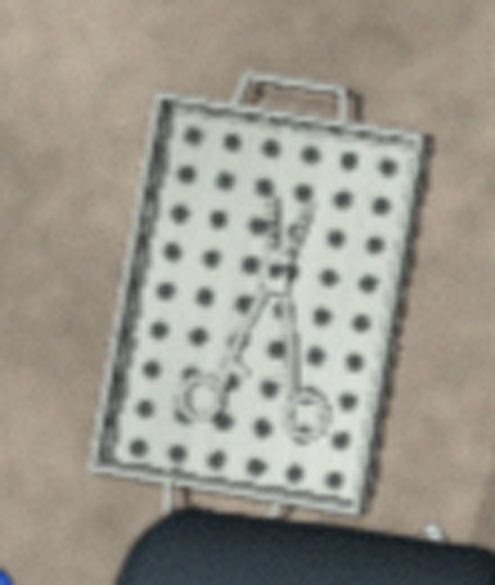

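```bash
python3 - <<'E'
from h import *
w=np.array([px2w("top",380+c/5,110+r/4,.036) for c,r in [(200,95),(507,106),(492,450),(180,437)]])
ax=w[0]-w[3]+w[1]-w[2];ax/=np.linalg.norm(ax);th=np.degrees(np.arctan2(ax[1],ax[0]));t=w.mean(0)+.028*ax
print(w.mean(0),th,t,[np.linalg.norm(w[i]-w[i-1]).round(4) for i in range(4)]);print(shift([t[0],t[1],.11],th-90))
E
```

```text
[ 0.4958041  -0.35689458  0.036     ] -5.0122708122633 [ 0.52369703 -0.35934091  0.036     ] [np.float64(0.2361), np.float64(0.1679), np.float64(0.2368), np.float64(0.1689)]
(array([ 14.42,  -0.2 , -38.68]), np.float64(86.91))
```

>>> step_arm(plan=[[0.0, [0.7, -0.1, -1.5], 3], [0.0, [1.9, -0.2, -4.8], 9], [0.0, [3.3, -0.2, -8.5], 16], [0.0, [4.7, -0.2, -12.3], 23], [0.0, [6.1, -0.2, -16.1], 30], [0.0, [7.5, -0.2, -19.9], 37], [0.0, [8.9, -0.2, -23.7], 44], [0.0, [10.3, -0.2, -27.5], 51], [0.0, [11.7, -0.2, -31.3], 58], [0.0, [13.0, -0.2, -35], 65]])

```text
time_s: 13.22
ee_pos: [0.514, -0.3224, 0.1079]
eef_rot: [-89.0, -0.2, -73.5]
ft_force: [0.0, -0.7, 0.4]
grip_width: 0.0156
```

```bash
python3 - <<'E'
from h import *
s=get_state();print(s["ee_pos"],shift([.5237,-.3593,.09],-95))
E
```

```text
[ 0.51401938 -0.32242289  0.10786444] (array([ 3.8 ,  1.8 , -0.15]), np.float64(21.5))
```

>>> step_arm(plan=[[0.0, [1.9, 0.6, -0.1], 7], [0.0, [3.2, 1.2, -0.2], 14], [0.0, [3.8, 1.8, -0.2], 20], [0.0, [3.8, 1.8, -0.2], 21.5], [0.0, [3.8, 1.8, -0.2], 21.5], [0.0, [3.8, 1.8, -0.2], 21.5], [0.0, [3.8, 1.8, -0.2], 21.5], [0.0, [3.8, 1.8, -0.2], 21.5], [0.0, [3.8, 1.8, -0.2], 21.5], [0.0, [3.8, 1.8, -0.2], 21.5]])

```text
time_s: 14.05
ee_pos: [0.5233, -0.3591, 0.0902]
eef_rot: [-89.0, 0.2, -95.0]
ft_force: [0.2, -0.2, 0.2]
grip_width: 0.0156
```

```bash
python3 - <<'E'
from h import *
s=get_state();print(s["ee_pos"],s["eef_rot"],shift([.5237,-.3593,.0105],-95))
p,d=camera("side");cv2.imwrite("pics/s8.png",cv2.resize(p[50:180,210:350],None,fx=5,fy=4.5,interpolation=2))
E
```

```text
[ 0.52333587 -0.35913338  0.09016656] [-88.95432072   0.16475333 -94.95352667] (array([ 0.04,  7.97, -0.11]), np.float64(0.05))
```

View pics/s8.png

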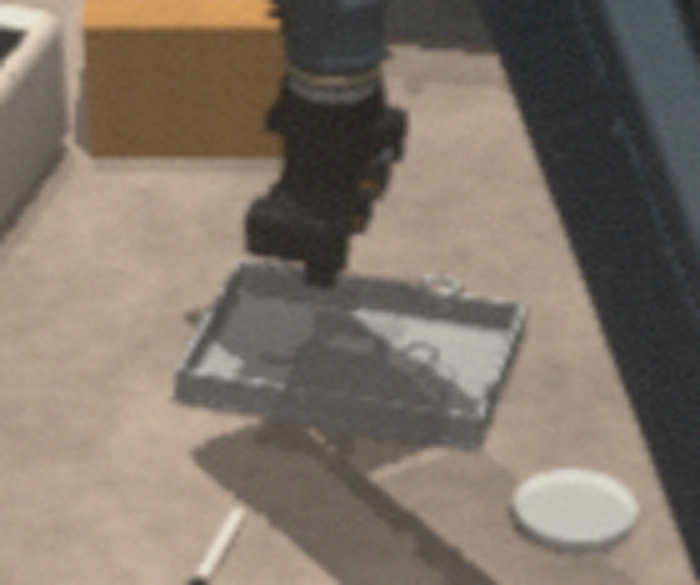

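The clamp hangs level over the tray, with its ring near (440,285) in the crop. Lowering it.

>>> step_arm(plan=[[0.0, [0, 1.5, -0.1], 0], [0.0, [0, 3.3, -0.1], 0], [0.0, [0, 4.7, -0.1], 0], [0.0, [0, 5.8, -0.1], 0], [0.0, [0, 6.6, -0.1], 0], [0.0, [0, 7.2, -0.1], 0], [0.0, [0, 7.5, -0.1], 0], [0.0, [0, 7.7, -0.1], 0], [0.0, [0, 7.8, -0.1], 0], [0.0, [0, 7.8, -0.1], 0]])

```text
time_s: 14.93
ee_pos: [0.5241, -0.3593, 0.0125]
eef_rot: [-88.9, 0.1, -95.0]
ft_force: [0.0, -0.3, -1.1]
grip_width: 0.0156
```

>>> step_arm(plan=[[0.0, [0, 0.1, 0], 0], [0.0, [0, 0.1, 0], 0], [0.0, [0, 0.2, 0], 0], [0.0, [0, 0.2, 0], 0], [0.0, [0, 0.2, 0], 0], [0.0, [0, 0.3, 0], 0], [0.0, [0, 0.3, 0], 0], [0.0, [0, 0.3, 0], 0], [0.0, [0, 0.3, 0], 0], [0.0, [0, 0.3, 0], 0]])

```text
time_s: 15.77
ee_pos: [0.5244, -0.3595, 0.0099]
eef_rot: [-88.9, 0.1, -95.0]
ft_force: [-0.3, 1.2, 4.7]
grip_width: 0.0153
```

Contact reads 4.7 N. Releasing and rising.

>>> step_arm(plan=[[0.25, [0, 0, 0], 0], [0.45, [0, 0, 0], 0], [0.45, [0, 0, 0], 0], [0.45, [0, 0, 0], 0], [0.45, [0, -0.5, 0], 0], [0.45, [0, -2, 0], 0], [0.45, [0, -4.5, 0], 0], [0.45, [0, -7.5, 0], 0], [0.45, [0, -10.5, 0], 0], [0.45, [0, -14, 0], 0]])

```text
time_s: 16.6
ee_pos: [0.5207, -0.3587, 0.1503]
eef_rot: [-89.0, 0.2, -95.0]
ft_force: [-0.3, 0.8, 0.3]
grip_width: 0.0392
```

>>> step_arm(plan=[[0.45, [0, -2, -2], 0], [0.45, [0, -2, -5], 0], [0.45, [3, -2, -8], 0], [0.45, [6, -2, -8], 0], [0.45, [9, -2, -8], 0], [0.45, [12, -2, -8], 0], [0.45, [15, -2, -8], 0], [0.45, [18, -2, -8], 0], [0.45, [20, -2, -8], 0], [0.45, [20, -2, -8], 0]])

```text
time_s: 17.43
ee_pos: [0.4223, -0.5563, 0.1684]
eef_rot: [-88.9, -0.1, -95.2]
ft_force: [-0.3, -0.4, 0.3]
grip_width: 0.0388
```

```bash
python3 - <<'E'
from h import *
s=get_state();print(s["time_s"],s["ee_pos"],s["grip_width"])
p,d=camera("side");cv2.imwrite("pics/s9.png",cv2.resize(p[90:320,170:350],None,fx=3.5,fy=2.6,interpolation=2))
p,d=camera("top");cv2.imwrite("pics/t9.png",p)
cv2.imwrite("pics/t9b.png",cv2.resize(p[120:240,400:500],None,fx=5,fy=5,interpolation=2))
E
```

```text
17.4333 [ 0.42230834 -0.55627424  0.16840827] 0.038816701079936095
```

View pics/s9.png

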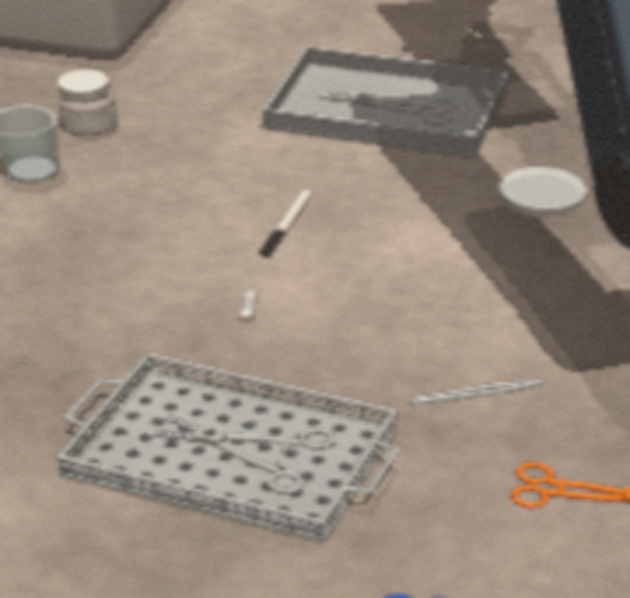

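View pics/t9.png

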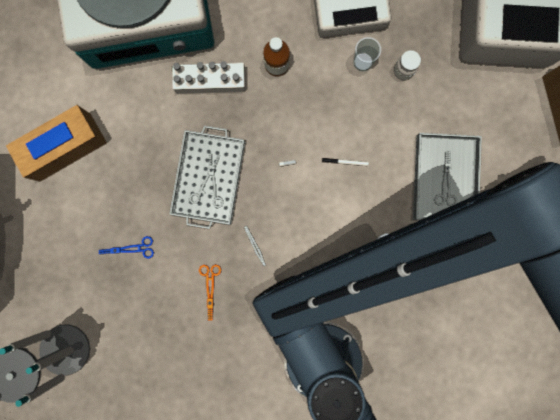

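View pics/t9b.png

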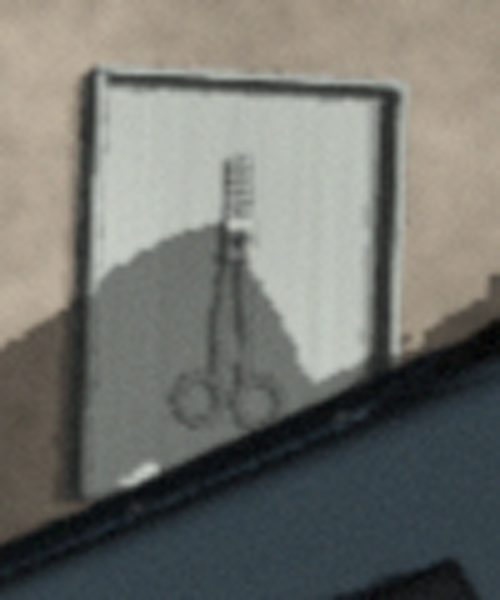

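Both clamps lie flat and centred: the open one in the basket (jaws spread, top picture ~(212,180)), the shut one in the tray (~(447,175)). The look-alikes have not moved, and the arm touches nothing.

```bash
python3 -c "
from cell import *
print(sign_off())"
```

```text
the job is handed in; nothing more can be done
None
```

Both clamps are in their containers, and I handed the job in at about 17.5 s of the 48 s allowed. The open clamp went first: I gripped it across the box lock and set it down in the wire basket with its jaws still open. The shut clamp then went into the solid-sided tray the same way.

- **Setting down:** I lowered each clamp until the wrist force showed floor contact, about 7 N in the basket and 5 N in the tray, before letting go.
- **Final pictures:** The top and side views show both clamps lying flat and roughly centred. The open one's halves are still spread, though I judged that by eye and did not measure the hinge angle. The blue and orange look-alikes and the other objects show no sign of having moved, and the gripper is clear of everything.
- **Disagreement:** On one call the basket detector returned the shut clamp instead. I took the basket's pose from its rim corners in the top picture, and did the same for the tray.

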